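# Swing the inspection pan's handle in under the light head

## Task

The covered pan's long handle sticks out across the neighbouring pan. Gently swing it inward, with the pan staying seated and turning in its nest, until the handle lies under the light head and presses lightly against the stop pin; leave it there against the pin. Do not touch the light head, and leave the neighbouring pans and the loose lens where they are.

Things in the scene. Friction and masses are not known exactly. Their poses are not given: they have to be found in the camera images.
- station: Fixed dark steel plate, 16 mm thick, on the bench. Origin on the bench under the centre of the round nest; x points away from the robot to the light head, y left, z up. Plate spans x -130 to 270, y -250 to 250 mm. The nest is an aluminium disc of radius 63 mm on a pedestal, seat 105 mm above the bench, with a lip 6 mm high, inner radius 58 mm.
- nest (a point): Centre of the nest's seat, 105 mm above the bench, axes as the station. The pan has 3 mm play all round and turns about here when its smooth handle is pushed sideways (1 to 4 N); a leaning finger pushing away from the robot may lift it. The handle starts pointing left, 60 to 109 degrees anticlockwise from the station's x axis seen from above, and must swing clockwise to near that axis.
- pan: Loose covered round aluminium pan, 113 mm across, 50 mm high, 0.4 to 0.85 kg. Origin at the centre of its underside, z up, x along the handle: a straight level black bar 18 mm wide, 14 mm high, centre line 75 mm above the underside (180 above the bench), from 52 to 190 mm from the pan's axis, carried by a steel upright 18 mm wide at 52 to 68 mm.
- handle_end (a point): Point on the handle's centre line 175 mm from the pan's axis, 15 mm short of its end, 75 mm above the pan's underside; axes as the pan.
- head: Fixed black box on a pillar, the overhang. Origin at the foot of its front face, 89 to 95 mm ahead of the nest's centre, within 6 mm of bench level; axes as station. Box: x 0 to 70 mm, y -90 to 70, z 217 to 327; underside 24 to 36 mm above the handle's top. An upright gripper cannot reach the handle beside it: lean the tool 25 to 45 degrees back to the robot, fingertips ahead. Touch nothing on it.
- stop: Fixed black upright pin, radius 6 mm, top 197 mm above the bench. Origin on its axis at bench level; axes as station. It stands just past the head's rear, 175 mm ahead of the nest's centre and 0 to 35 mm right of it. The handle is home when its right flank bears on the pin: its centre line is then 15 mm left of the pin's axis. Pushing the pin by the handle with 4 to 10 N is right.
- shallow_pan: Neighbour: open aluminium pan, 116 mm diameter, 26 mm high, on a round stand (top 90 mm above the bench) to the left or right of the nest, flat handle 83 mm long towards the robot. Origin at the centre of its underside, x axis along its handle. Leave alone.
- deep_pan: Neighbour: smaller open aluminium pan, 84 mm diameter, 42 mm high, on the like stand on the other side, flat handle 83 mm long towards the robot. Origin at the centre of its underside, x axis along its handle. Leave alone.
- lens: Loose black lens barrel, 38 mm diameter, 40 mm high, standing on the plate, 16 mm above the bench, in front of the nest to the right. Origin at the centre of its underside. Leave alone.
Things that resemble listed ones, but are neither listed nor needed, are in the scene too. What is shaped like the pan but yellow is not meant.

How it is judged:
On the way, in this order (a step that is already met when the one before it is completed fails the run):
1. the handle has swung in, clear of the neighbouring pan (y of handle_end in the frame of station below 0.1 m), for 0.1 s.
2. the handle presses against the stop pin (over 0.3 N for 0.15 s) (contact force between pan and stop above 0.3 N), for 0.15 s.
At the end, for the whole second after the job is handed in: The handle rests against the stop pin (gap under 5 mm), on the pin's left; the pan is at rest, upright (within 0.05 rad) and fully down in its nest, centred within 6 mm (y of handle_end in the frame of stop between 0.01 and 0.02 m and horizontal distance between pan and nest below 0.006 m and z of pan in the frame of nest below 0.003 m and angle between pan's own z axis and vertical below 0.05 rad and linear speed of pan below 0.02 m/s); the robot touches nothing.
It fails at once if the light head was touched (over 1 N) (contact force between head and anything else above 1 N).
It fails at once if the pan was lifted out of its nest or tipped (over 10 mm or 0.2 rad) (z of pan in the frame of nest above 0.01 m or angle between pan's own z axis and vertical above 0.2 rad).
It fails at once if the handle was flung round (over 3 rad/s) (angular speed of pan above 3 rad/s).
It fails at once if the handle was pressed too hard on the stop pin (over 20 N) (contact force between pan and stop above 20 N).
It fails at once if a neighbouring pan or the lens was disturbed (moved over 10 mm) (distance of any of shallow_pan, deep_pan, lens from where it was at the start of the episode above 0.01 m).
It also fails if it takes over 51 s, if anything falls off the work surface, if the arm or the gripper's body presses on something with over 40 N, if the wrist force passes 120 N, or if a joint passes its speed limit or range.

## Robot

A 6-joint arm with a two-finger parallel gripper is mounted at the origin on the work surface. World frame = base frame: x ahead of the robot, y to its left, z up, the work surface at z = 0. Lengths are in m, angles in rad, forces in N, time in s.
With the tool pointing down it reaches from about 0.375 to 0.9 m from the base axis. Payload 3.1 kg.
Tool frame: the origin (TCP) lies between the finger pads; the fingertips stand 25 mm ahead of it and the grasp point (between the pads) lies 6 mm ahead of it; y points along the fingers, x is the direction in which the jaws open and shut, and the axes are right-handed (so a half turn about y gives the same grasp; the last joint's range is limited). The gripper opens to 87 mm and grips with 3 to 60 N. Pads are 19 mm wide; open, the fingers measure 117 mm over their backs; the gripper's body (75 mm by 190 mm) begins 51 mm behind the grasp point.
Start: joints at [-1.353, 0.527, 1.433, -0, 1.181, -0.178], TCP at [0.241, -0.577, 0.248] pointing down, gripper open.
Joint ranges: [-3.08, 3.08], [-0.75, 2.2], [0.22, 2.44], [-1.43, 4.57], [0, 2.65], [-2.85, 2.85]. Speed limits (rad/s): [2.79, 2.79, 3.14, 3.14, 3.14, 3.14].

## Interface

Orientations are given as a unit quaternion [x, y, z, w].
In Python, from rig import robot gives the robot as it stands.
- The arm moves only by the tool carry_out, never from a script. Its argument "moves" is a list of rows, each a list of 7 numbers: the opening, from 0 (shut) to 1 (fully open), then the shift along the tool's x, y, z in cm, then the turn, a rotation vector about the tool's x, y, z in rad. In form: [[grip, x, y, z, rx, ry, rz], ...]. A call has 1 to 20 rows; each row is the pose to reach, as a shift and turn from the pose commanded when the call began, along the tool's axes at that moment; what a row does not reach only later rows make up. A row lasts 1/10 s, in which the tool goes at most 50 mm and 8.59 degrees, less where a joint would pass 70% of its speed; a pose out of reach is approached as far as the arm can. A call with a gripper value outside its range is refused whole. The fingers move at their own pace and stop on an object; "force" is the grip in N (left out, the last holds). Time passes only in rows, so rows that repeat a pose let the fingers close. It gives the time, the measured TCP pose, the force and the opening at its end, in the units of the state.
- robot.get_obs(): the state, without advancing time (a new reading comes with each control period).
- robot.camera(name): name is "scene" or "top" or "wrist"; returns the picture (384x512x3 uint8, red, green, blue); there is no depth.
- robot.camera_params(name): a dict with "fx", "fy", "cx", "cy" (pixels), "k1" (the pictures are not rectified: a ray, as slopes to the right and down, at radius r is drawn at 1 + k1 r^2 times it, then the intrinsics apply), "extrinsics" (4x4, takes a point from camera to world coordinates); the wrist camera has in their place "mount" (4x4, takes a point from camera to tool coordinates, whose origin is the TCP and whose axes are the tool frame's). Camera axes: x right, y down, z forward; pixel columns grow to the right and rows downward; lengths in m; the calibration is good to about 2 mm. A picture is of the moment at which its call begins: read the wrist's pose just before it. camera_params takes no time and is no camera call.
- robot.hand_in(): hands the job in, once; it reports no verdict.
The state is a dict: "time": time; "q": joint angles; "joint_velocities": joint speeds; "joint_torque": joint torques, N m; "position": TCP position; "tool_rot": TCP orientation; "ft_force": force on the tool from outside, world axes, zero at the start; "moment": the same for the moment, N m; "grip_width": finger opening in m.
Only numpy, scipy, OpenCV 4.12 (cv2) and the standard library are available. Lean on these libraries where they do the work, as an engineer would, in place of code of your own. Each camera call takes 0.05 s, during which the arm holds its last target.

## Working session

There is one attempt and no reset: what is moved stays moved. The work goes in short steps, Python scripts to look and compute and a tool call to move; the robot and the scene stay as the last step left them, time stands still between calls to the robot, and variables do not carry over. Pictures are saved under pics/ and viewed, and the job is handed in when it is done.

Besides the shell and the picture viewer there is one more tool, called after "Emit:" as name(argument=value, ...) on one line, values as JSON. carry_out: Moves the arm, as the interface text tells. Its arguments: {"type":"object","properties":{"moves":{"type":"array"},"force":{"type":"number"}},"required":["moves"]}

```bash
ls; mkdir -p pics; python3 - <<'E'
from rig import robot
import cv2
o=robot.get_obs();print(o)
for n in ("scene","top"):
    print(n,robot.camera_params(n))
    cv2.imwrite(f"pics/{n}0.png",robot.camera(n)[:,:,::-1])
print(robot.camera_params("wrist"))
E
```

```text
pics
{'time': 0.0, 'q': array([-1.35351881e+00,  5.28467890e-01,  1.43388672e+00,  7.18610878e-06,
        1.18137684e+00, -1.78504317e-01]), 'joint_velocities': array([-0.00137004,  0.00039921,  0.00070879,  0.00069669,  0.00051851,
        0.00022697]), 'joint_torque': array([-2.01162334e-04, -4.40045035e+01, -1.76589310e+01,  6.32855552e-02,
        5.84521727e-02, -1.53975193e-04]), 'position': array([ 0.2408365 , -0.57601223,  0.24657546]), 'tool_rot': array([-0.58801583,  0.3924847 , -0.39139803,  0.58906768]), 'ft_force': array([ 0.31646737, -0.16627699, -0.15170451]), 'moment': array([-0.03267091,  0.02202422,  0.00839917]), 'grip_width': 0.0866357838099529}
scene {'fx': 389.73889462236195, 'fy': 389.73889462236195, 'cx': 250.68497245794134, 'cy': 193.146754341214, 'k1': -0.09836437085526983, 'extrinsics': array([[ 0.78849639,  0.49330068, -0.36732531,  0.76672527],
       [ 0.61490845, -0.64461261,  0.45427104, -0.3675953 ],
       [-0.01269032, -0.58406251, -0.81160947,  0.82978433],
       [ 0.        ,  0.        ,  0.        ,  1.        ]])}
top {'fx': 381.5467489697105, 'fy': 381.5467489697105, 'cx': 261.4140501004251, 'cy': 185.9679848027408, 'k1': 0.010514460440413558, 'extrinsics': array([[ 0.00954971, -0.98738604,  0.15804309,  0.28224884],
       [-0.99988332, -0.01131349, -0.01026417,  0.04877746],
       [ 0.01192272, -0.15792663, -0.98737887,  1.18061104],
       [ 0.        ,  0.        ,  0.        ,  1.        ]])}
{'fx': 303.603972821175, 'fy': 303.603972821175, 'cx': 252.0663107837715, 'cy': 192.3086880217167, 'k1': -0.026521675650275658, 'mount': array([[ 9.99999945e-01, -2.24993373e-04, -2.43512265e-04,
        -5.24619705e-04],
       [ 1.74272752e-04, -2.68113923e-01,  9.63387198e-01,
        -1.37187605e-01],
       [-2.82044764e-04, -9.63387188e-01, -2.68113869e-01,
         7.42120179e-02],
       [ 0.00000000e+00,  0.00000000e+00,  0.00000000e+00,
         1.00000000e+00]])}
```

View pics/scene0.png

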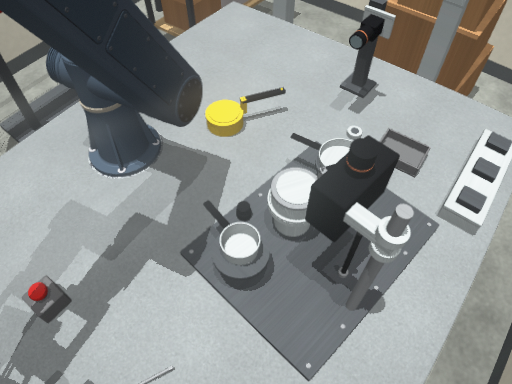

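View pics/top0.png

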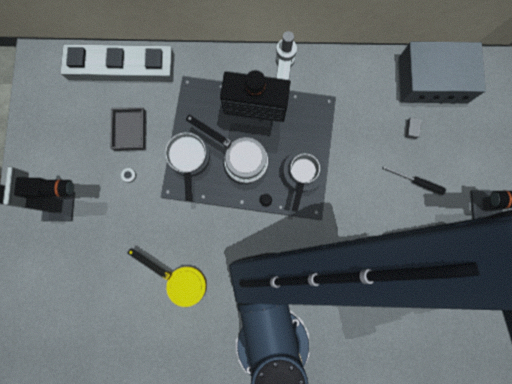

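```bash
cat > h.py <<'E'
import numpy as np,cv2
from rig import robot
def ray(n,uv,T=None):
    p=robot.camera_params(n)
    d=np.array([(uv[0]-p['cx'])/p['fx'],(uv[1]-p['cy'])/p['fy']])
    s=d.copy()
    for _ in range(20): s=d/(1+p['k1']*(s@s))
    E=p['extrinsics'] if T is None else T
    return E[:3,3],E[:3,:3]@np.array([s[0],s[1],1])
def plane(n,uv,z,T=None):
    o,d=ray(n,uv,T); return o+d*(z-o[2])/d[2]
def proj(n,X,T=None):
    p=robot.camera_params(n)
    E=p['extrinsics'] if T is None else T
    c=E[:3,:3].T@(np.asarray(X)-E[:3,3]); s=c[:2]/c[2]; s=s*(1+p['k1']*(s@s))
    return np.array([s[0]*p['fx']+p['cx'],s[1]*p['fy']+p['cy']])
E
python3 - <<'E'
import cv2
a=cv2.imread('pics/top0.png')[60:230,150:350]
cv2.imwrite('pics/top0c.png',cv2.resize(a,None,fx=3.9,fy=3.5,interpolation=cv2.INTER_CUBIC))
a=cv2.imread('pics/scene0.png')[120:370,180:440]
cv2.imwrite('pics/scene0c.png',cv2.resize(a,None,fx=2.4,fy=2.4,interpolation=cv2.INTER_CUBIC))
E
```

```text
(no output)
```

View pics/top0c.png

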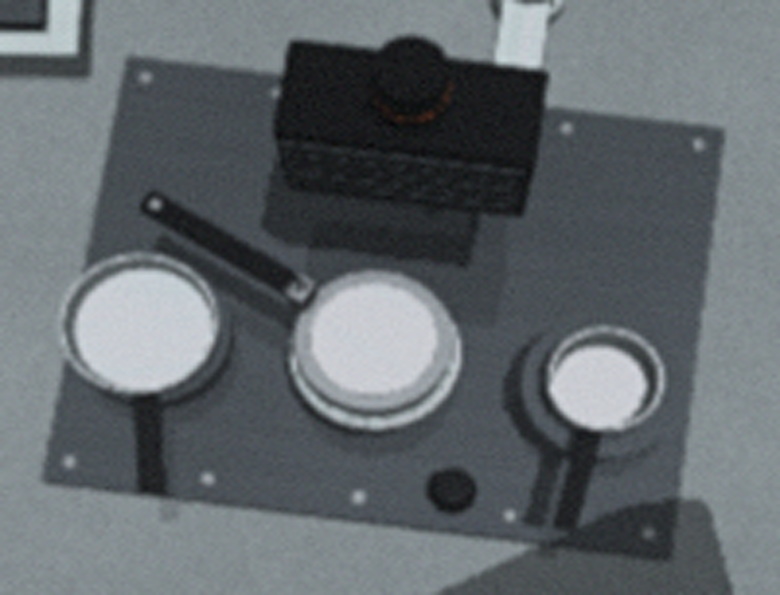

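View pics/scene0c.png

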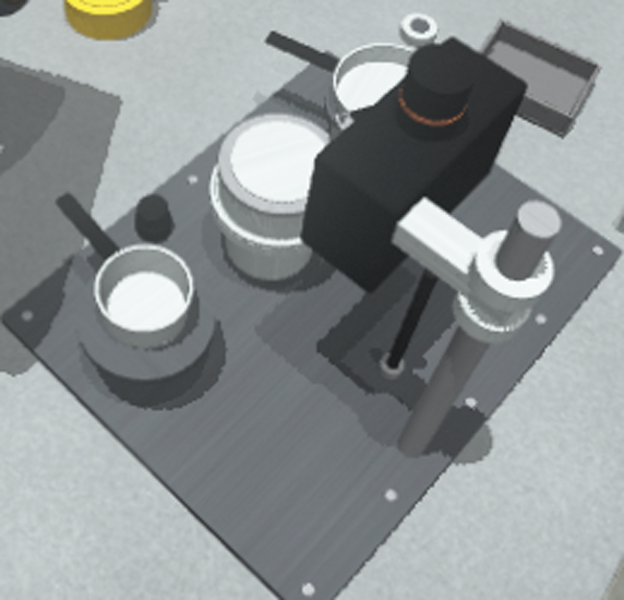

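The crop shows the aluminium covered pan at top (246,158) with its black handle ending near (189,118). The look-alike is the yellow pan at (186,287), which I reject by colour. The neighbours are the shallow pan at (187,154) and the deep pan at (304,170). The stop pin's foot is in the scene view at about (343,272).

```bash
cat > m.py <<'E'
from h import *
sx,sy=3.9,3.5
def t(u,v): return ((u+.5)/sx+150-.5,(v+.5)/sy+60-.5)
def s(u,v): return ((u+.5)/2.4+180-.5,(v+.5)/2.4+120-.5)
C={'FL':t(128,57),'FR':t(723,128),'NR':t(670,558),'NL':t(42,482)}
W={k:plane('top',v,.016)[:2] for k,v in C.items()}
for k in W: print(k,W[k].round(4))
tr=np.array([[.27,.25],[.27,-.25],[-.13,-.25],[-.13,.25]])
P=np.array([W[k] for k in('FL','FR','NR','NL')])
a=tr-tr.mean(0);b=P-P.mean(0)
th=np.arctan2((a[:,0]*b[:,1]-a[:,1]*b[:,0]).sum(),(a*b).sum())
R=np.array([[np.cos(th),-np.sin(th)],[np.sin(th),np.cos(th)]])
o=P.mean(0)-R@tr.mean(0)
print('th',np.degrees(th),'o',o,'res',(P-(tr@R.T+o)).round(4).tolist())
st=lambda p:(R.T@(p[:2]-o)).round(4)
# pan lid: centre
print('lid top', st(plane('top',t(374,340),.155)))
for nm,uv,z in (('handle tipL',t(140,204),.187),('tip dot',t(154,204),.187),('handle root',t(302,290),.187)):
    print(nm,st(plane('top',uv,z)),plane('top',uv,z).round(4))
print('pin foot',st(plane('scene',s(392,363),.018)), plane('scene',s(392,363),.018))
# head lower front edge
for uv,z in ((t(289,184),.217),(t(524,214),.217),(t(275,135),.327),(t(536,164),.327),(t(291,42),.327),(t(547,73),.327)): print('head',st(plane('top',uv,z)))
print('shallow',st(plane('top',t(140,325),.116)),'deep',st(plane('top',t(605,380),.132)),'lens',st(plane('top',t(451,488),.056)))
E
python3 m.py
```

```text
FL [0.8254 0.295 ]
FR [ 0.7637 -0.1973]
NR [ 0.3684 -0.1476]
NL [0.4298 0.3459]
th -7.168863169532358 o [0.52738221 0.08275303] res [[-0.001, -0.0021], [-0.0003, 0.0017], [0.0012, 0.0015], [0.0002, -0.0011]]
lid top [-0.0001 -0.0001]
handle tipL [0.0769 0.1738] [0.6254 0.2456 0.187 ]
tip dot [0.0783 0.1642] [0.6255 0.2359 0.187 ]
handle root [0.0246 0.0525] [0.5583 0.1317 0.187 ]
pin foot [ 0.174  -0.0183] [0.6977586  0.04287691 0.018     ]
head [0.0968 0.0698]
head [ 0.0955 -0.0905]
head [0.0912 0.068 ]
head [ 0.0929 -0.0903]
head [0.1581 0.0683]
head [ 0.1578 -0.0889]
shallow [-0.0021  0.1739] deep [-0.0045 -0.168 ] lens [-0.0964 -0.0701]
```

```bash
python3 - <<'E'
from h import *
from scipy.spatial.transform import Rotation as R
o=robot.get_obs()
print(R.from_quat(o['tool_rot']).as_matrix().round(3))
import cv2
cv2.imwrite('pics/w0.png',robot.camera('wrist')[:,:,::-1])
E
```

```text
[[ 0.385 -0.     0.923]
 [-0.923  0.002  0.385]
 [-0.002 -1.     0.   ]]
```

View pics/w0.png

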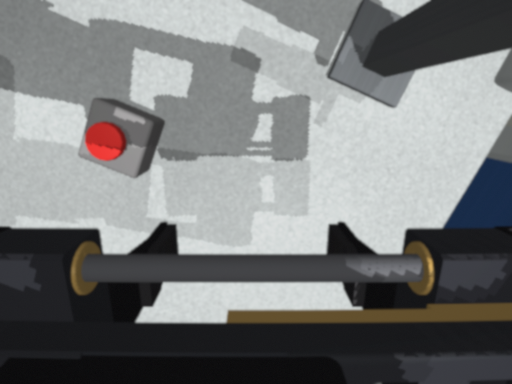

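```bash
cat > go.py <<'E'
from h import *
from scipy.spatial.transform import Rotation as Ro
th=np.radians(-7.17); O=np.array([.5274,.0828,0]); S=Ro.from_euler('z',th)
def obs():
    o=robot.get_obs(); r=Ro.from_quat(o['tool_rot']); return o,r,o['position']
def ori(L=None):
    if L is None: M=np.array([[1,0,0],[0,0,-1],[0,1,0]]).T   # rows->cols: x=+X,y=-Z,z=+Y
    else:
        L=np.radians(L); s,c=np.sin(L),np.cos(L); M=np.array([[0,-1,0],[s,0,-c],[c,0,s]]).T
    return S*Ro.from_matrix(M)
def rel(tip,R,frm=None):
    o,r,p=obs() if frm is None else (None,)+frm
    tcp=O+S.apply(tip)-R.apply([0,.025,0])
    return np.r_[100*r.inv().apply(tcp-p),(r.inv()*R).as_rotvec()].round(3)
def state():
    o,r,p=obs(); tip=S.inv().apply(p+r.apply([0,.025,0])-O)
    print('t',o['time'],'tip(st)',tip.round(4),'F(st)',S.inv().apply(o['ft_force']).round(2),'w',round(o['grip_width'],4),'q',o['q'].round(3))
    print((S.inv()*r).as_matrix().round(3).tolist())
E
python3 -c "
from go import *
state(); print(rel([.029,.152,.352],ori()))"
```

```text
t 0.15 tip(st) [-0.2021 -0.6895  0.2218] F(st) [ 0.1  -0.14 -1.04] w 0.0871 q [-1.354  0.528  1.434  0.     1.181 -0.178]
[[0.498, -0.001, 0.867], [-0.867, 0.002, 0.498], [-0.002, -1.0, 0.0]]
[-6.1518e+01 -1.2898e+01  6.1924e+01 -1.0000e-03 -1.0500e+00 -1.0000e-03]
```

Emit:
carry_out(moves=[[0,0,-5,0,0,0,0],[0,0,-10,0,0,0,0],[0,0,-12.9,0,0,0,0],[0,-10,-12.9,10,0,-0.15,0],[0,-20,-12.9,20,0,-0.3,0],[0,-30,-12.9,30,0,-0.45,0],[0,-40,-12.9,40,0,-0.6,0],[0,-50,-12.9,50,0,-0.75,0],[0,-61.5,-12.9,61.9,0,-1.05,0],[0,-61.5,-12.9,61.9,0,-1.05,0],[0,-61.5,-12.9,61.9,0,-1.05,0],[0,-61.5,-12.9,61.9,0,-1.05,0],[0,-61.5,-12.9,61.9,0,-1.05,0],[0,-61.5,-12.9,61.9,0,-1.05,0],[0,-61.5,-12.9,61.9,0,-1.05,0],[0,-61.5,-12.9,61.9,0,-1.05,0],[0,-61.5,-12.9,61.9,0,-1.05,0],[0,-61.5,-12.9,61.9,0,-1.05,0],[0,-61.5,-12.9,61.9,0,-1.05,0],[0,-61.5,-12.9,61.9,0,-1.05,0]])

```text
time: 2.15
position: [0.5666, 0.2107, 0.3762]
tool_rot: [0.706, -0.044, 0.044, -0.706]
ft_force: [1.7, -0.1, 0.2]
grip_width: 0.0003
```

```bash
python3 -c "
from go import *
state(); print(rel([.029,.152,.352],ori()))
for n in ('top','scene'): cv2.imwrite(f'pics/{n}1.png',robot.camera(n)[:,:,::-1])"
```

```text
t 2.15 tip(st) [0.0229 0.1318 0.3512] F(st) [1.74 0.1  0.22] w 0.0003 q [ 0.172  0.384  1.314 -0.     1.445  0.296]
[[1.0, -0.0, -0.0], [0.0, -0.0, 1.0], [-0.0, -1.0, -0.0]]
[ 0.613 -0.078  2.021  0.     0.    -0.   ]
```

```bash
python3 -c "
import cv2,numpy as np
a=cv2.imread('pics/top1.png')[60:230,130:350];b=cv2.imread('pics/scene1.png')[60:320,160:440]
a=cv2.resize(a,(780,600));b=cv2.resize(b,(646,600))
cv2.imwrite('pics/a1.png',a);cv2.imwrite('pics/b1.png',b)"
```

```text
(no output)
```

View pics/b1.png

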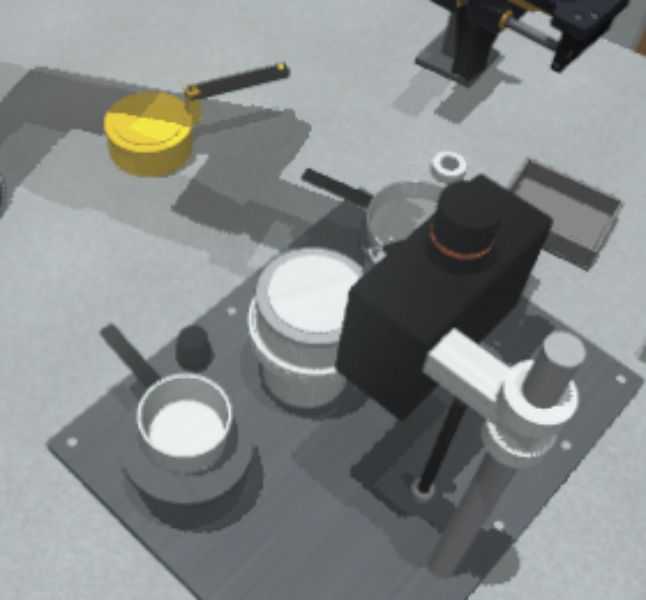

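Emit:
carry_out(moves=[[0,0.6,0,2.0,0,0,0],[0,0.6,4,2.0,0,0,0],[0,0.6,8,2.0,0,0,0],[0,0.6,12,2.0,0,0,0],[0,0.6,15,2.0,0,0,0],[0,0.6,17,2.0,0,0,0],[0,0.6,18.5,2.0,0,0,0],[0,0.6,18.5,2.0,0,0,0]])

```text
time: 3.05
position: [0.5727, 0.2265, 0.1888]
tool_rot: [0.706, -0.047, 0.042, -0.705]
ft_force: [-0.5, -0.5, 0.3]
grip_width: 0.0003
```

```bash
python3 -c "
from go import *
state()
p0=S.inv().apply(obs()[2]+obs()[1].apply([0,.025,0])-O)
for a,r in ((65,.15),(60,.152),(55,.155),(50,.158),(45,.161),(40,.165),(36,.168),(34,.17)):
    A=np.radians(a);off=.009+.015*np.sin(A)+.0095*np.cos(A)
    c=np.array([r*np.cos(A)-off*np.sin(A),r*np.sin(A)+off*np.cos(A),.166])
    print(a,c.round(4),rel(c,ori())[:3])
cv2.imwrite('pics/top2.png',cv2.resize(robot.camera('top')[60:230,130:350,::-1],(780,600)))"
```

```text
t 3.05 tip(st) [0.0269 0.1481 0.1638] F(st) [-0.43 -0.61  0.25] w 0.0003 q [ 0.195  0.587  1.508 -0.     1.054  0.321]
[[1.0, -0.006, 0.0], [-0.0, -0.002, 1.0], [-0.006, -1.0, -0.002]]
65 [0.0393 0.1472 0.166 ] [ 1.225 -0.223 -0.099]
60 [0.0528 0.145  0.166 ] [ 2.582 -0.231 -0.317]
55 [0.067  0.1423 0.166 ] [ 3.998 -0.24  -0.587]
50 [0.0812 0.1381 0.166 ] [ 5.416 -0.247 -1.003]
45 [0.0952 0.1325 0.166 ] [ 6.821 -0.255 -1.57 ]
40 [0.1097 0.1259 0.166 ] [ 8.272 -0.262 -2.224]
36 [0.1209 0.1194 0.166 ] [ 9.391 -0.268 -2.877]
34 [0.1268 0.116  0.166 ] [ 9.979 -0.271 -3.214]
```

View pics/top2.png

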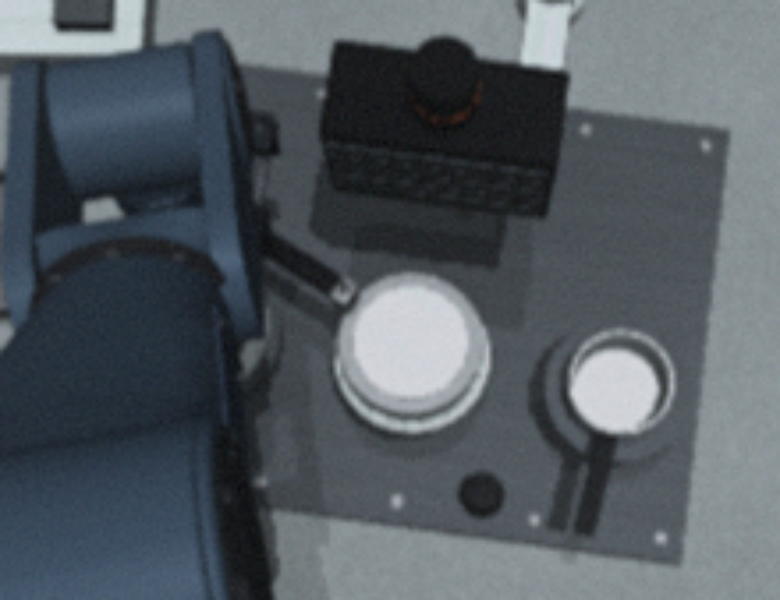

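```bash
python3 -c "
from go import *
for z in (.3,.35,.4,.45):
  for c in ((262,300),(240,90)):
    print(z,c,S.inv().apply(plane('top',(c[0]/780*220+130,c[1]/600*170+60),z)-O).round(3))
cv2.imwrite('pics/s2.png',cv2.resize(robot.camera('scene')[40:300,200:480,::-1],(646,600)))
cv2.imwrite('pics/w2.png',robot.camera('wrist')[:,:,::-1])"
```

```text
0.3 (262, 300) [-0.019  0.093  0.3  ]
0.3 (240, 90) [0.126 0.131 0.3  ]
0.35 (262, 300) [-0.032  0.084  0.35 ]
0.35 (240, 90) [0.105 0.12  0.35 ]
0.4 (262, 300) [-0.044  0.075  0.4  ]
0.4 (240, 90) [0.085 0.109 0.4  ]
0.45 (262, 300) [-0.056  0.066  0.45 ]
0.45 (240, 90) [0.064 0.098 0.45 ]
```

View pics/s2.png

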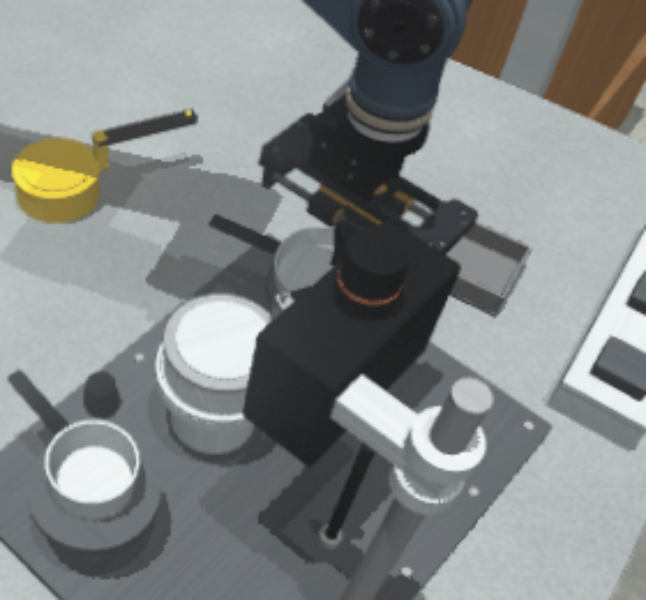

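View pics/w2.png

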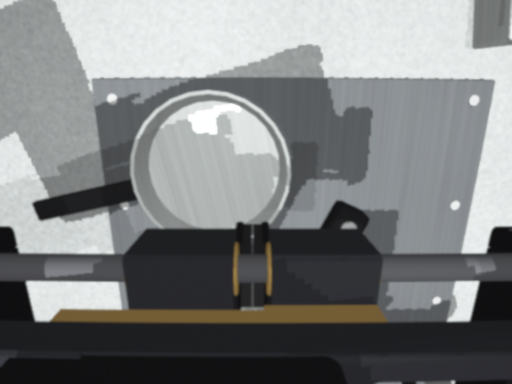

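```bash
python3 -c "
from go import *
for z in (.25,.3,.34,.38,.42,.46,.5):
  u=proj('scene',O+S.apply([.027,.148,z])); print(z,((u-[200,40])*[646/280,600/260]).round())"
```

```text
0.25 [358. 200.]
0.3 [369. 159.]
0.34 [379. 123.]
0.38 [389.  84.]
0.42 [400.  41.]
0.46 [413.  -5.]
0.5 [426. -55.]
```

Emit:
carry_out(moves=[[0,0.6,-0.4,-0.05,0,0,0],[0,1.2,-0.4,-0.1,0,0,0],[0,1.6,-0.4,-0.15,0,0,0],[0,2.1,-0.4,-0.2,0,0,0],[0,2.6,-0.4,-0.3,0,0,0],[0,3.1,-0.4,-0.4,0,0,0],[0,3.6,-0.4,-0.5,0,0,0],[0,4.0,-0.4,-0.6,0,0,0],[0,4.0,-0.4,-0.6,0,0,0]])

```text
time: 4.1
position: [0.6146, 0.2165, 0.1955]
tool_rot: [-0.706, 0.044, -0.045, 0.706]
ft_force: [-0.3, -0.2, 0.6]
grip_width: 0.0004
```

```bash
python3 -c "
from go import *
state()
cv2.imwrite('pics/top3.png',cv2.resize(robot.camera('top')[60:230,130:350,::-1],(780,600)))"
```

```text
t 4.1 tip(st) [0.0698 0.1435 0.1705] F(st) [-0.26 -0.2   0.64] w 0.0004 q [ 0.168  0.621  1.412 -0.     1.108  0.293]
[[1.0, 0.001, 0.0], [-0.0, 0.0, 1.0], [0.001, -1.0, 0.0]]
```

View pics/top3.png

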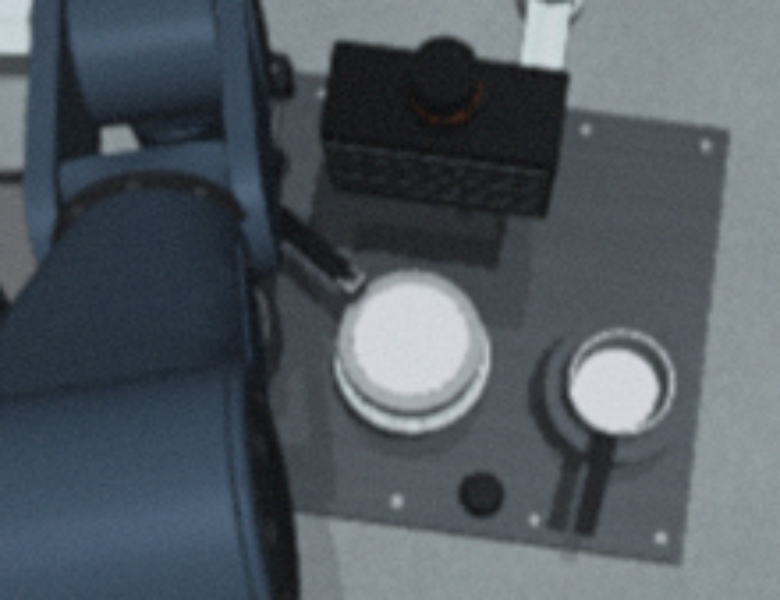

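Emit:
carry_out(moves=[[0,0.5,0,-0.15,0,0,0],[0,1.0,0,-0.3,0,0,0],[0,1.5,0,-0.5,0,0,0],[0,2.0,0,-0.7,0,0,0],[0,2.5,0,-0.9,0,0,0],[0,3.0,0,-1.1,0,0,0],[0,3.5,0,-1.35,0,0,0],[0,4.0,0,-1.6,0,0,0],[0,4.4,0,-1.85,0,0,0],[0,4.8,0,-2.1,0,0,0],[0,5.0,0,-2.2,0,0,0]])

```text
time: 5.25
position: [0.661, 0.1883, 0.1955]
tool_rot: [0.706, -0.044, 0.044, -0.706]
ft_force: [-0.9, 0.4, -0.2]
grip_width: 0.0008
```

```bash
python3 -c "
from go import *
state()
cv2.imwrite('pics/top4.png',cv2.resize(robot.camera('top')[60:230,130:350,::-1],(780,600)))"
```

```text
t 5.25 tip(st) [0.1194 0.1213 0.1705] F(st) [-0.96  0.33 -0.22] w 0.0008 q [ 0.115  0.667  1.311 -0.     1.163  0.241]
[[1.0, 0.0, 0.0], [-0.0, -0.0, 1.0], [0.0, -1.0, -0.0]]
```

View pics/top4.png

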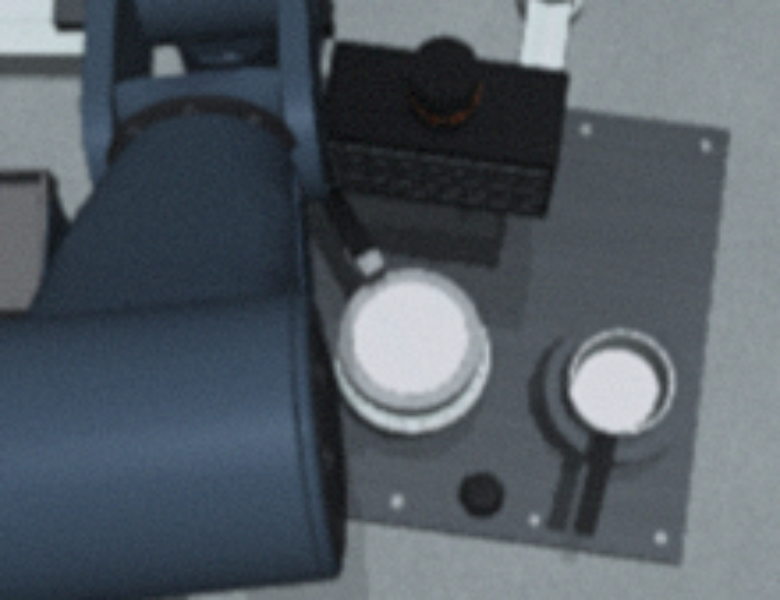

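Emit:
carry_out(moves=[[0,-1,0,2,0,0,0],[0,-4,0,3,0,0,0],[0,-8,0,3,0,0,0],[0,-12,-3,2,0,0,0],[0,-14,-8,1,0,0,0],[0,-14,-13,1,0,0,0],[0,-14,-17,1,0,0,0],[0,-14,-17,1,0,0,0]])

```text
time: 6.1
position: [0.5264, 0.217, 0.3738]
tool_rot: [-0.704, 0.038, -0.05, 0.707]
ft_force: [1.4, 0.8, 1.4]
grip_width: 0.0007
```

```bash
python3 -c "
from go import *
state()
T=[0.0,.102,.30]
print(rel(T,ori(42)))
o,r,p=obs()
R=ori(42); tcp=O+S.apply(T)-R.apply([0,.025,0]); print(tcp)
for t in([.078,.102,.30],[.078,.102,.173],[.095,.0225,.173]): print(rel(t,R,(R,tcp)))
for n in ('top','scene'):cv2.imwrite(f'pics/{n}5.png',cv2.resize(robot.camera(n)[60:320,130:430,::-1],(690,600)))"
```

```text
t 6.1 tip(st) [-0.0173  0.1332  0.3488] F(st) [1.31 0.96 1.41] w 0.0007 q [ 0.195  0.322  1.416 -0.     1.386  0.319]
[[1.0, 0.017, -0.001], [0.001, 0.005, 1.0], [0.017, -1.0, 0.005]]
[ 0.009  5.504 -3.131  0.556  1.496 -0.565]
[0.52353355 0.1860903  0.31857862]
[0.    5.219 5.797 0.    0.    0.   ]
[-0.    14.657 -2.701  0.     0.     0.   ]
[ 7.95  15.795 -1.438  0.     0.     0.   ]
```

View pics/top5.png

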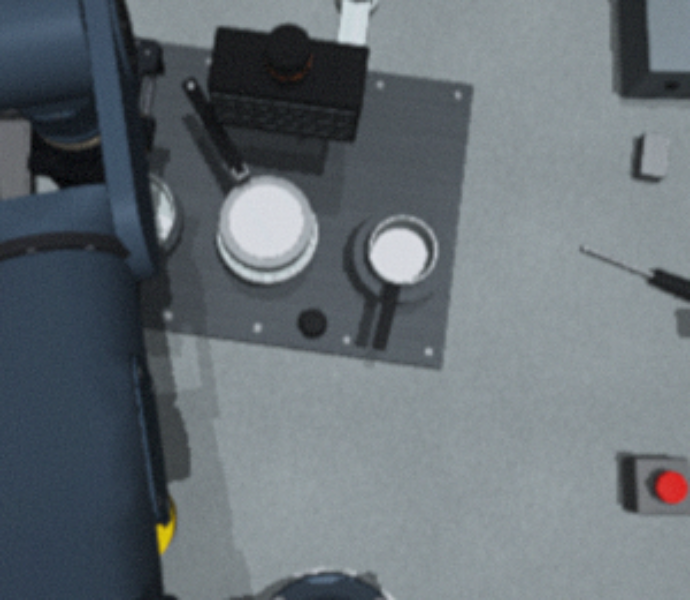

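Emit:
carry_out(moves=[[0,0,0,-0.3,0.05,0.13,-0.05],[0,0,0,-0.6,0.1,0.26,-0.1],[0,0,0,-0.9,0.15,0.4,-0.15],[0,0,0,-1.2,0.2,0.53,-0.2],[0,0,0,-1.5,0.25,0.66,-0.25],[0,0,0,-1.8,0.29,0.79,-0.3],[0,0,0,-2.1,0.34,0.92,-0.35],[0,0,0,-2.4,0.39,1.05,-0.4],[0,0,1,-2.7,0.44,1.18,-0.45],[0,0,2.5,-3.1,0.49,1.31,-0.5],[0,0,4,-3.1,0.556,1.496,-0.565],[0,0,5.5,-3.1,0.556,1.496,-0.565],[0,0,5.5,-3.1,0.556,1.496,-0.565],[0,0,5.5,-3.1,0.556,1.496,-0.565],[0,0,5.5,-3.1,0.556,1.496,-0.565],[0,0,5.5,-3.1,0.556,1.496,-0.565]])

```text
time: 7.8
position: [0.5184, 0.1852, 0.309]
tool_rot: [0.278, -0.309, 0.683, -0.601]
ft_force: [0.0, -0.6, 0.3]
grip_width: 0.0006
```

```bash
python3 -c "
from go import *
state()
def c(u,v): return (u/690*300+130,v/600*260+60)
for n,uv,z in (('tip',c(190,86),.187),('root',c(240,172),.187),('lid',c(267,221),.155)):
  q=S.inv().apply(plane('top',uv,z)-O); print(n,q.round(4),np.degrees(np.arctan2(q[1],q[0])))
R=ori(42)
for t in([.078,.102,.30],[.078,.102,.173],[.095,.0225,.173]): print(rel(t,R))
cv2.imwrite('pics/s6.png',cv2.resize(robot.camera('scene')[40:300,200:480,::-1],(646,600)))"
```

```text
t 7.8 tip(st) [-0.0054  0.1004  0.2901] F(st) [ 0.12 -0.58  0.31] w 0.0006 q [ 0.273  0.231  1.98  -0.808  0.366  2.648]
[[0.0, 0.654, 0.756], [-1.0, -0.005, 0.005], [0.007, -0.756, 0.654]]
tip [0.1452 0.1104 0.187 ] 37.236282405685664
root [0.0492 0.0363 0.187 ] 36.4338695600663
lid [ 0.003  -0.0013  0.155 ] -23.144470013257006
[-1.400e-01  4.708e+00  6.902e+00  2.000e-02  5.000e-03  5.000e-03]
[-2.3400e-01  1.4312e+01 -1.4070e+00  2.0000e-02  5.0000e-03  5.0000e-03]
[ 7.7160e+00  1.5467e+01 -1.6300e-01  2.0000e-02  5.0000e-03  5.0000e-03]
```

View pics/s6.png

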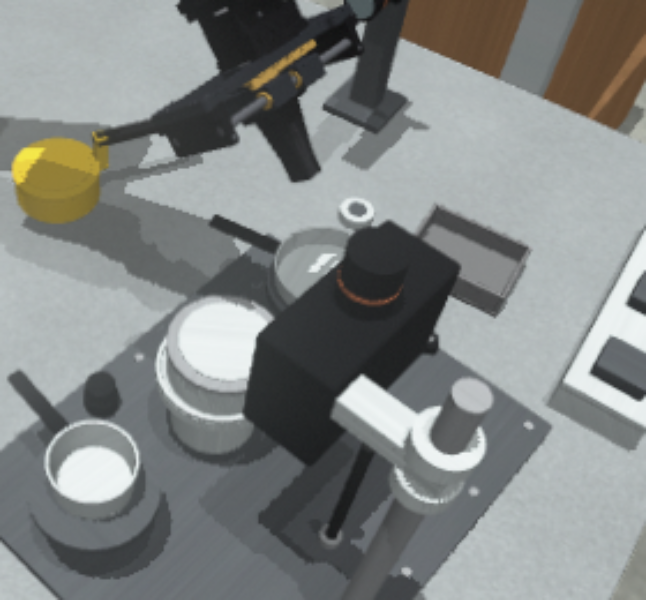

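Emit:
carry_out(moves=[[0,-0.2,2,-1.0,0.02,0,0],[0,-0.2,5,-1.4,0.02,0,0],[0,-0.2,8,-1.4,0.02,0,0],[0,-0.2,11,-1.4,0.02,0,0],[0,-0.2,13,-1.4,0.02,0,0],[0,-0.2,14.2,-1.4,0.02,0,0],[0,-0.2,14.2,-1.4,0.02,0,0],[0,-0.2,14.2,-1.4,0.02,0,0]])

```text
time: 8.65
position: [0.6144, 0.1738, 0.2186]
tool_rot: [0.285, -0.318, 0.676, -0.601]
ft_force: [0.4, 1.0, 0.0]
grip_width: 0.0003
```

```bash
python3 -c "
from go import *
state()
R=ori(42)
for a,x in((37,.085),(30,.087),(20,.09),(10,.096),(5,.099),(2,.101),(0,.102),(-1,.102)):
  A=np.radians(a); t=[x-.007,x*np.tan(A)+.009/np.cos(A)+.015,.173]; print(a,np.round(t,4),rel(t,R))
cv2.imwrite('pics/w7.png',robot.camera('wrist')[:,:,::-1])
cv2.imwrite('pics/s7.png',cv2.resize(robot.camera('scene')[40:300,200:480,::-1],(646,600)))"
```

```text
t 8.65 tip(st) [0.0908 0.1012 0.1993] F(st) [0.26 1.02 0.01] w 0.0003 q [ 0.186  0.483  1.883 -1.06   0.221  2.853]
[[0.01, 0.636, 0.772], [-1.0, 0.003, 0.01], [0.003, -0.772, 0.636]]
37 [0.078  0.0903 0.173 ] [ 1.059  1.213 -2.784  0.044  0.01  -0.004]
30 [0.08   0.0756 0.173 ] [ 2.53   1.335 -2.644  0.044  0.01  -0.004]
20 [0.083  0.0573 0.173 ] [ 4.362e+00  1.519e+00 -2.430e+00  4.400e-02  1.000e-02 -4.000e-03]
10 [0.089  0.0411 0.173 ] [ 5.994e+00  1.895e+00 -1.983e+00  4.400e-02  1.000e-02 -4.000e-03]
5 [0.092  0.0327 0.173 ] [ 6.834e+00  2.083e+00 -1.759e+00  4.400e-02  1.000e-02 -4.000e-03]
2 [0.094  0.0275 0.173 ] [ 7.352e+00  2.208e+00 -1.610e+00  4.400e-02  1.000e-02 -4.000e-03]
0 [0.095 0.024 0.173] [ 7.707e+00  2.270e+00 -1.536e+00  4.400e-02  1.000e-02 -4.000e-03]
-1 [0.095  0.0222 0.173 ] [ 7.885e+00  2.270e+00 -1.537e+00  4.400e-02  1.000e-02 -4.000e-03]
```

View pics/s7.png

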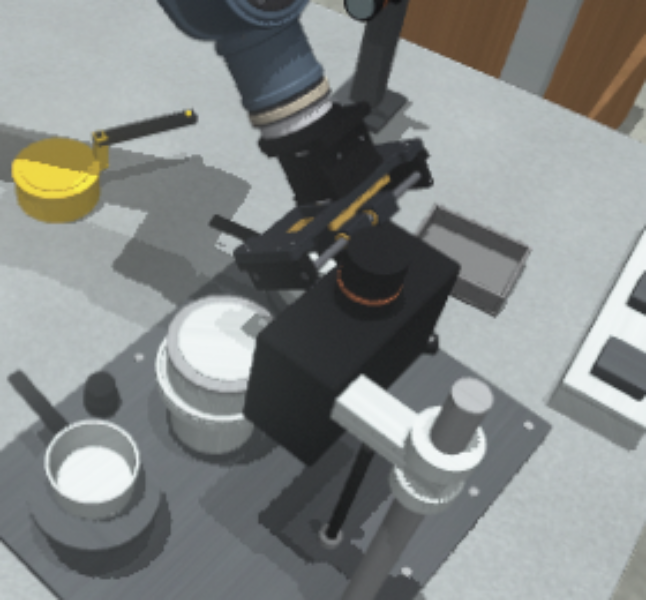

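View pics/w7.png

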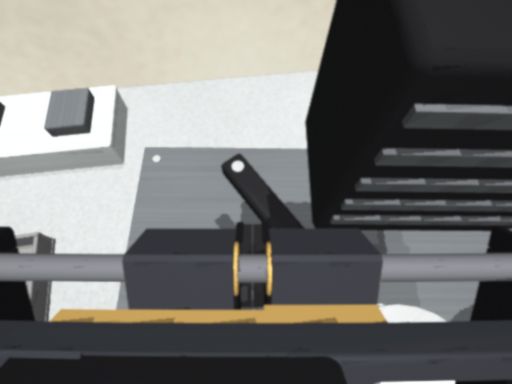

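Emit:
carry_out(moves=[[0,0,-2,0,0,0,0],[0,0,-5,0,0,0,0],[0,0,-9,0,0,0,0],[0,0,-13,0,0,0,0],[0,0,-14,0,0,-0.14,0],[0,0,-14,0,0,-0.28,0],[0,0,-14,0,0,-0.42,0],[0,0,-14,0,0,-0.56,0],[0,0,-14,0,0,-0.7,0],[0,0,-14,0,0,-0.84,0],[0,0,-14,0,0,-0.98,0],[0,0,-14,0,0,-1.12,0],[0,0,-14,0,0,-1.26,0],[0,0,-14,0,0,-1.4,0],[0,0,-14,0,0,-1.54,0],[0,0,-14,0,0,-1.68,0],[0,0,-14,0,0,-1.82,0],[0,0,-14,0,0,-1.96,0]])

```text
time: 10.55
position: [0.5253, 0.1847, 0.3272]
tool_rot: [0.72, 0.324, 0.138, -0.598]
ft_force: [0.0, -0.8, 1.2]
grip_width: 0.0002
```

```bash
cat >> go.py <<'E'
def ori2(L,phi=0):
    L=np.radians(L); s,c=np.sin(L),np.cos(L); M=np.array([[0,1,0],[s,0,-c],[-c,0,-s]]).T
    return S*Ro.from_euler('z',phi,degrees=True)*Ro.from_matrix(M)
E
python3 -c "
from go import *
state()
print(rel([0,.102,.29],ori2(33)))"
```

```text
t 10.55 tip(st) [0.0011 0.101  0.3079] F(st) [ 0.1  -0.75  1.18] w 0.0002 q [ 0.256  0.205  1.932 -0.609  0.419  0.461]
[[0.708, 0.636, -0.307], [0.394, 0.004, 0.919], [0.586, -0.771, -0.248]]
[-0.826  1.325  0.47   0.098 -1.164  0.07 ]
```

Emit:
carry_out(moves=[[0,-0.8,1.3,0.5,0.012,-0.14,0.009],[0,-0.8,1.3,0.5,0.024,-0.28,0.018],[0,-0.8,1.3,0.5,0.035,-0.42,0.026],[0,-0.8,1.3,0.5,0.047,-0.56,0.034],[0,-0.8,1.3,0.5,0.059,-0.7,0.042],[0,-0.8,1.3,0.5,0.071,-0.84,0.05],[0,-0.8,1.3,0.5,0.083,-0.98,0.06],[0,-0.8,1.3,0.5,0.098,-1.164,0.07],[0,-0.8,1.3,0.5,0.098,-1.164,0.07],[0,-0.8,1.3,0.5,0.098,-1.164,0.07]])

```text
time: 11.55
position: [0.527, 0.1862, 0.3113]
tool_rot: [0.66, 0.581, -0.313, -0.36]
ft_force: [0.2, 0.3, 0.1]
grip_width: 0.0008
```

```bash
python3 -c "
from go import *
state()
for t in ([.06,.108,.25],[.065,.108,.173]): print(rel(t,ori2(33)))"
```

```text
t 11.55 tip(st) [0.0003 0.1026 0.2904] F(st) [0.12 0.32 0.13] w 0.0008 q [ 0.237  0.234  1.879 -0.399  0.517 -0.905]
[[0.005, 0.545, -0.839], [1.0, 0.001, 0.006], [0.004, -0.839, -0.545]]
[ 5.560e-01  6.639e+00 -2.806e+00  0.000e+00 -6.000e-03  1.000e-03]
[ 5.2600e-01  1.3368e+01  9.7000e-01  0.0000e+00 -6.0000e-03  1.0000e-03]
```

Emit:
carry_out(moves=[[0,0.5,3,0.2,0,0,0],[0,0.5,6,0.4,0,0,0],[0,0.5,9,0.6,0,0,0],[0,0.5,12,0.9,0,0,0],[0,0.5,13.4,1.0,0,0,0],[0,0.5,13.4,1.0,0,0,0],[0,0.5,13.4,1.0,0,0,0]])

```text
time: 12.25
position: [0.5919, 0.183, 0.193]
tool_rot: [0.66, 0.58, -0.314, -0.36]
ft_force: [1.4, 0.4, 0.4]
grip_width: 0.0008
```

```bash
python3 -c "
from go import *
state()
R=ori2(33)
for a,x in((37,.076),(30,.079),(20,.082),(10,.085),(5,.087),(2,.088),(0,.088),(-1,.088),(-3,.088)):
  A=np.radians(a); t=[x-.008,x*np.tan(A)+.009/np.cos(A)+.015,.174]; print(a,np.round(t,4),rel(t,R))
cv2.imwrite('pics/w8.png',robot.camera('wrist')[:,:,::-1])
cv2.imwrite('pics/s8.png',cv2.resize(robot.camera('scene')[40:300,200:480,::-1],(646,600)))"
```

```text
t 12.25 tip(st) [0.0651 0.1075 0.172 ] F(st) [1.35 0.54 0.38] w 0.0008 q [ 0.199  0.501  1.875 -0.69   0.275 -0.618]
[[0.006, 0.544, -0.839], [1.0, 0.0, 0.007], [0.004, -0.839, -0.544]]
37 [0.068  0.0835 0.174 ] [-2.391e+00 -1.100e-02 -3.670e-01 -1.000e-03 -7.000e-03  0.000e+00]
30 [0.071 0.071 0.174] [-3.643e+00  1.520e-01 -6.270e-01 -1.000e-03 -7.000e-03  0.000e+00]
20 [0.074  0.0544 0.174 ] [-5.30e+00  3.15e-01 -8.90e-01 -1.00e-03 -7.00e-03  0.00e+00]
10 [0.077  0.0391 0.174 ] [-6.828e+00  4.780e-01 -1.152e+00 -1.000e-03 -7.000e-03  0.000e+00]
5 [0.079  0.0316 0.174 ] [-7.575e+00  5.860e-01 -1.325e+00 -1.000e-03 -7.000e-03  0.000e+00]
2 [0.08   0.0271 0.174 ] [-8.031e+00  6.410e-01 -1.412e+00 -1.000e-03 -7.000e-03  0.000e+00]
0 [0.08  0.024 0.174] [-8.339e+00  6.410e-01 -1.414e+00 -1.000e-03 -7.000e-03  0.000e+00]
-1 [0.08   0.0225 0.174 ] [-8.492e+00  6.410e-01 -1.415e+00 -1.000e-03 -7.000e-03  0.000e+00]
-3 [0.08   0.0194 0.174 ] [-8.799e+00  6.410e-01 -1.417e+00 -1.000e-03 -7.000e-03  0.000e+00]
```

View pics/s8.png

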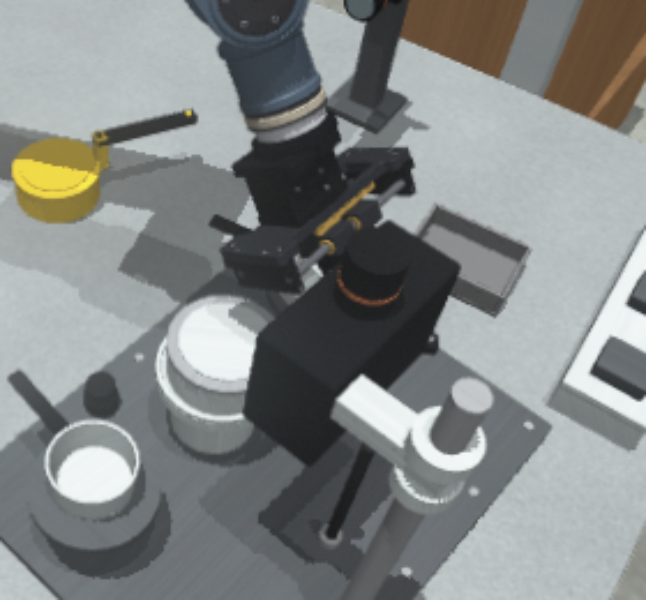

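View pics/w8.png

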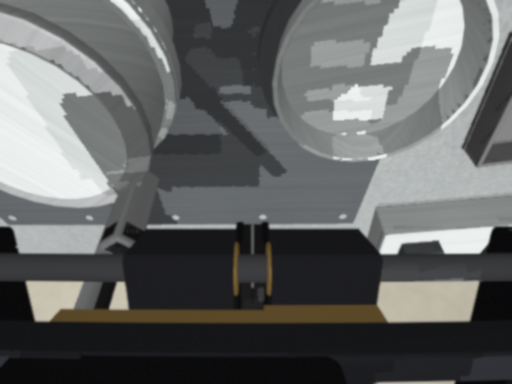

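Emit:
carry_out(moves=[[0,-1,0,-0.1,0,0,0],[0,-2,0,-0.2,0,0,0],[0,-2.4,0,-0.35,0,0,0],[0,-2.8,0.05,-0.4,0,0,0],[0,-3.2,0.1,-0.5,0,0,0],[0,-3.6,0.15,-0.6,0,0,0],[0,-4.0,0.2,-0.7,0,0,0],[0,-4.4,0.25,-0.75,0,0,0],[0,-4.8,0.3,-0.8,0,0,0],[0,-5.3,0.3,-0.9,0,0,0]])

```text
time: 13.35
position: [0.5945, 0.129, 0.1947]
tool_rot: [0.66, 0.58, -0.314, -0.36]
ft_force: [-0.5, 2.1, -0.1]
grip_width: 0.0006
```

```bash
python3 -c "
from go import *
state()
R=ori2(33)
for a,x in((10,.085),(5,.087),(2,.088),(0,.088),(-1,.088),(-3,.088)):
  A=np.radians(a); t=[x-.008,x*np.tan(A)+.009/np.cos(A)+.015,.174]; print(a,np.round(t,4),rel(t,R))
cv2.imwrite('pics/w9.png',robot.camera('wrist')[:,:,::-1])
cv2.imwrite('pics/s9.png',cv2.resize(robot.camera('scene')[40:300,200:480,::-1],(646,600)))"
```

```text
t 13.35 tip(st) [0.0744 0.0542 0.1737] F(st) [-0.76  1.97 -0.13] w 0.0006 q [ 0.082  0.481  1.916 -0.561  0.211 -0.838]
[[0.005, 0.544, -0.839], [1.0, 0.0, 0.006], [0.004, -0.839, -0.544]]
10 [0.077  0.0391 0.174 ] [-1.504e+00  1.170e-01 -2.420e-01 -1.000e-03 -6.000e-03  0.000e+00]
5 [0.079  0.0316 0.174 ] [-2.251e+00  2.260e-01 -4.140e-01 -1.000e-03 -6.000e-03  0.000e+00]
2 [0.08   0.0271 0.174 ] [-2.707e+00  2.800e-01 -5.010e-01 -1.000e-03 -6.000e-03  0.000e+00]
0 [0.08  0.024 0.174] [-3.015e+00  2.800e-01 -5.030e-01 -1.000e-03 -6.000e-03  0.000e+00]
-1 [0.08   0.0225 0.174 ] [-3.168e+00  2.800e-01 -5.040e-01 -1.000e-03 -6.000e-03  0.000e+00]
-3 [0.08   0.0194 0.174 ] [-3.475e+00  2.800e-01 -5.060e-01 -1.000e-03 -6.000e-03  0.000e+00]
```

View pics/s9.png

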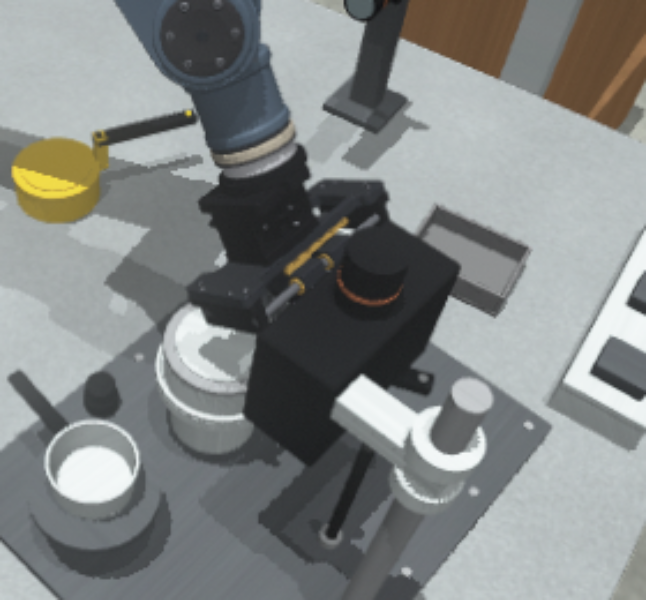

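View pics/w9.png

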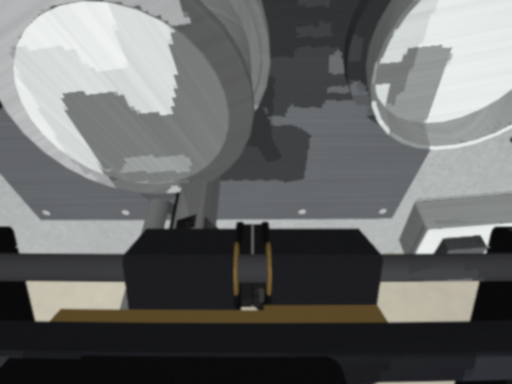

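Emit:
carry_out(moves=[[0,-0.4,0.05,-0.1,0,0,0],[0,-0.8,0.1,-0.15,0,0,0],[0,-1.2,0.1,-0.2,0,0,0],[0,-1.6,0.1,-0.25,0,0,0],[0,-2.0,0.15,-0.3,0,0,0],[0,-2.3,0.15,-0.3,0,0,0],[0,-2.5,0.2,-0.3,0,0,0],[0,-2.5,0.2,-0.3,0,0,0]])

```text
time: 14.25
position: [0.5947, 0.1034, 0.1946]
tool_rot: [0.66, 0.58, -0.314, -0.36]
ft_force: [1.3, 0.2, -0.0]
grip_width: 0.0003
```

```bash
python3 -c "
from go import *
state()
cv2.imwrite('pics/s10.png',cv2.resize(robot.camera('scene')[40:300,200:480,::-1],(646,600)))
cv2.imwrite('pics/t10.png',cv2.resize(robot.camera('top')[60:230,130:350,::-1],(780,600)))"
```

```text
t 14.25 tip(st) [0.0778 0.0289 0.1737] F(st) [ 1.3   0.35 -0.05] w 0.0003 q [ 0.026  0.475  1.933 -0.466  0.184 -0.978]
[[0.006, 0.544, -0.839], [1.0, -0.0, 0.007], [0.003, -0.839, -0.544]]
```

View pics/s10.png

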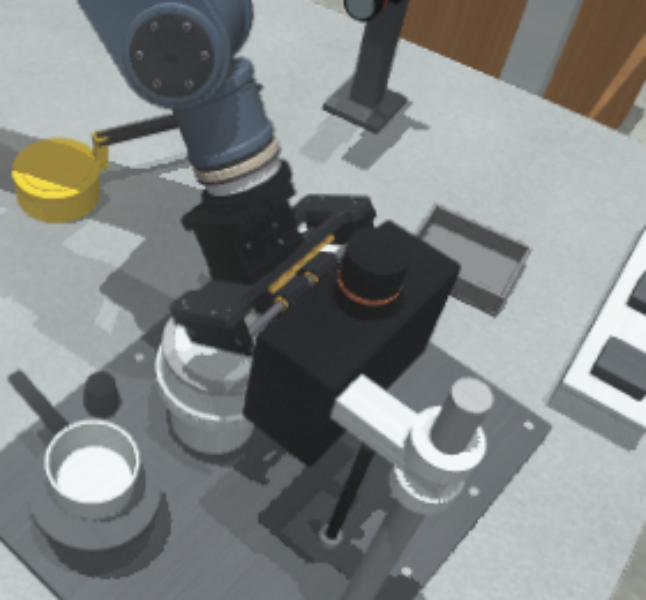

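View pics/t10.png

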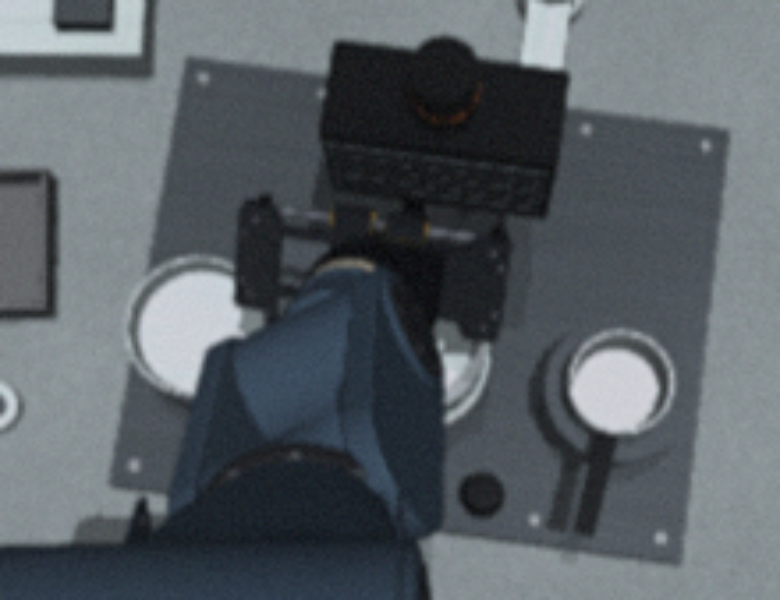

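Emit:
carry_out(moves=[[0,-0.1,0,0,0,0,0],[0,-0.2,0,0,0,0,0],[0,-0.3,0,0,0,0,0],[0,-0.4,0,0,0,0,0],[0,-0.4,0,0,0,0,0]])

```text
time: 14.85
position: [0.5944, 0.0999, 0.1947]
tool_rot: [0.66, 0.58, -0.314, -0.36]
ft_force: [0.4, 1.2, -0.8]
grip_width: 0.0002
```

```bash
python3 -c "
from go import *
state()"
```

```text
t 14.85 tip(st) [0.0779 0.0253 0.1738] F(st) [ 0.23  1.28 -0.81] w 0.0002 q [ 0.018  0.473  1.936 -0.449  0.179 -1.002]
[[0.005, 0.544, -0.839], [1.0, 0.0, 0.007], [0.004, -0.839, -0.544]]
```

Emit:
carry_out(moves=[[0,-0.1,0,0,0,0,0],[0,-0.2,0,0,0,0,0],[0,-0.2,0,0,0,0,0]])

```text
time: 15.15
position: [0.5942, 0.0978, 0.1949]
tool_rot: [0.66, 0.58, -0.313, -0.36]
ft_force: [1.3, 1.6, 0.7]
grip_width: 0.0005
```

Emit:
carry_out(moves=[[0,-0.1,0,0,0,0,0],[0,-0.1,0,0,0,0,0]])

```text
time: 15.35
position: [0.5941, 0.0969, 0.1948]
tool_rot: [0.66, 0.58, -0.314, -0.36]
ft_force: [1.5, 1.0, 1.4]
grip_width: 0.0008
```

```bash
python3 -c "
from go import *
state()"
```

```text
t 15.35 tip(st) [0.078  0.0223 0.1739] F(st) [1.4  1.14 1.41] w 0.0008 q [ 0.011  0.472  1.939 -0.435  0.176 -1.02 ]
[[0.005, 0.544, -0.839], [1.0, 0.0, 0.007], [0.004, -0.839, -0.544]]
```

Emit:
carry_out(moves=[[0,-0.1,0,0,0,0,0],[0,-0.1,0,0,0,0,0]])

```text
time: 15.55
position: [0.5939, 0.0959, 0.1948]
tool_rot: [0.66, 0.58, -0.314, -0.36]
ft_force: [1.0, 1.1, 1.2]
grip_width: 0.0005
```

Emit:
carry_out(moves=[[0,-0.1,0,0,0,0,0],[0,-0.1,0,0,0,0,0]])

```text
time: 15.75
position: [0.5937, 0.0949, 0.1948]
tool_rot: [0.66, 0.58, -0.314, -0.36]
ft_force: [1.5, 1.0, -0.7]
grip_width: 0.0005
```

Emit:
carry_out(moves=[[0,-0.1,0,0,0,0,0],[0,-0.1,0,0,0,0,0]])

```text
time: 15.95
position: [0.5935, 0.0939, 0.1947]
tool_rot: [0.66, 0.58, -0.314, -0.36]
ft_force: [1.5, 1.5, 0.9]
grip_width: 0.0004
```

```bash
python3 -c "
from go import *
state()
cv2.imwrite('pics/s11.png',cv2.resize(robot.camera('scene')[150:300,270:430,::-1],(640,600),interpolation=cv2.INTER_CUBIC))
cv2.imwrite('pics/w11.png',robot.camera('wrist')[:,:,::-1])"
```

```text
t 15.95 tip(st) [0.0779 0.0192 0.1737] F(st) [1.33 1.66 0.85] w 0.0004 q [ 0.004  0.471  1.942 -0.421  0.172 -1.04 ]
[[0.006, 0.544, -0.839], [1.0, 0.0, 0.007], [0.004, -0.839, -0.544]]
```

View pics/s11.png

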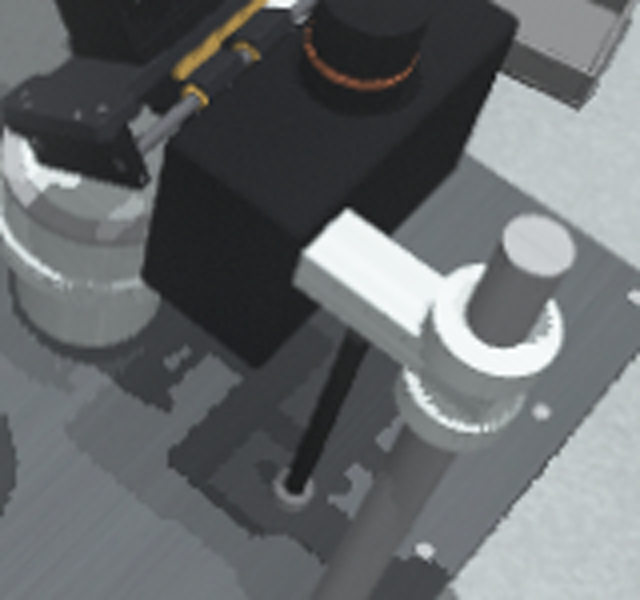

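View pics/w11.png

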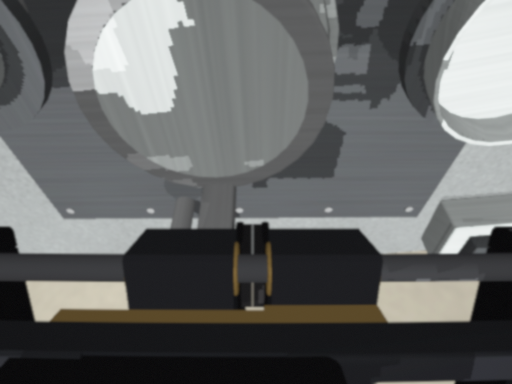

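Emit:
carry_out(moves=[[0,-0.1,0,0,0,0,0],[0,-0.1,0,0,0,0,0]])

```text
time: 16.25
position: [0.5934, 0.0929, 0.1947]
tool_rot: [0.66, 0.58, -0.314, -0.36]
ft_force: [1.0, 1.6, 0.7]
grip_width: 0.0005
```

Emit:
carry_out(moves=[[0,-0.1,0,0,0,0,0],[0,-0.1,0,0,0,0,0]])

```text
time: 16.45
position: [0.5934, 0.092, 0.1947]
tool_rot: [0.66, 0.58, -0.314, -0.36]
ft_force: [0.6, 3.0, -0.5]
grip_width: 0.0005
```

Emit:
carry_out(moves=[[0,-0.1,0,0,0,0,0],[0,-0.1,0,0,0,0,0]])

```text
time: 16.65
position: [0.5935, 0.0912, 0.1949]
tool_rot: [0.66, 0.58, -0.313, -0.36]
ft_force: [1.6, 4.2, 0.6]
grip_width: 0.0005
```

Emit:
carry_out(moves=[[0,-0.1,0,0,0,0,0],[0,-0.1,0,0,0,0,0]])

```text
time: 16.85
position: [0.5936, 0.0903, 0.1951]
tool_rot: [0.66, 0.581, -0.313, -0.36]
ft_force: [1.9, 4.2, 0.6]
grip_width: 0.0004
```

Emit:
carry_out(moves=[[0,-0.1,0,0,0,0,0],[0,-0.1,0,0,0,0,0]])

```text
time: 17.05
position: [0.5937, 0.0893, 0.1953]
tool_rot: [0.66, 0.581, -0.313, -0.359]
ft_force: [3.2, 4.8, 1.8]
grip_width: 0.0004
```

Emit:
carry_out(moves=[[0,-0.1,0,0,0,0,0],[0,-0.1,0,0,0,0,0]])

```text
time: 17.25
position: [0.5937, 0.0884, 0.1955]
tool_rot: [0.66, 0.581, -0.313, -0.359]
ft_force: [3.1, 4.3, 1.5]
grip_width: 0.0002
```

```bash
python3 -c "
from go import *
state()
cv2.imwrite('pics/t12.png',cv2.resize(robot.camera('top')[60:200,180:340,::-1],(685,600),interpolation=cv2.INTER_CUBIC))
cv2.imwrite('pics/w12.png',robot.camera('wrist')[:,:,::-1])
cv2.imwrite('pics/s12.png',cv2.resize(robot.camera('scene')[120:270,240:400,::-1],(640,600),interpolation=cv2.INTER_CUBIC))
state()"
```

```text
t 17.25 tip(st) [0.0788 0.0138 0.1745] F(st) [2.51 4.63 1.5 ] w 0.0002 q [-0.009  0.469  1.946 -0.39   0.164 -1.081]
[[0.005, 0.546, -0.838], [1.0, 0.001, 0.006], [0.005, -0.838, -0.546]]
t 17.4 tip(st) [0.0788 0.0139 0.1745] F(st) [2.39 5.49 1.73] w 0.0007 q [-0.009  0.469  1.946 -0.39   0.164 -1.081]
[[0.005, 0.546, -0.838], [1.0, 0.001, 0.006], [0.005, -0.838, -0.546]]
```

View pics/t12.png

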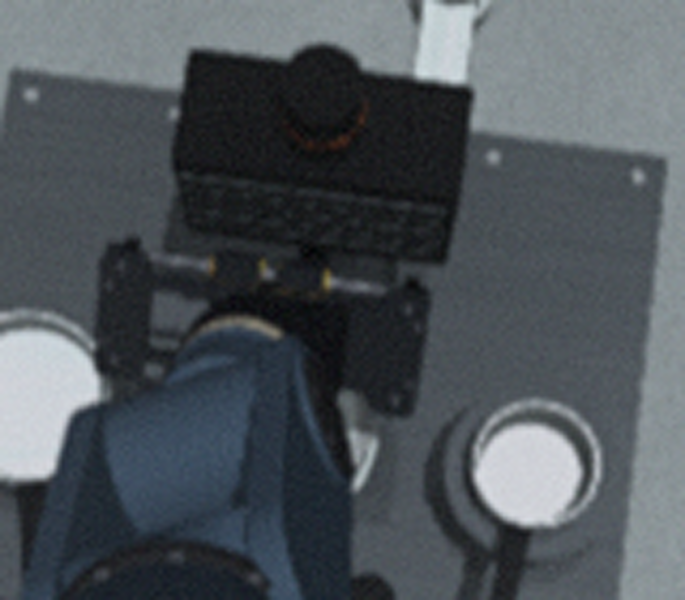

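View pics/s12.png

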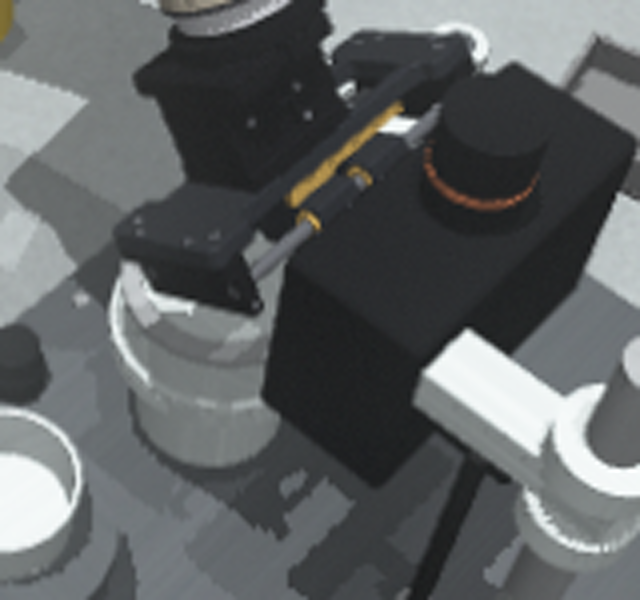

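View pics/w12.png

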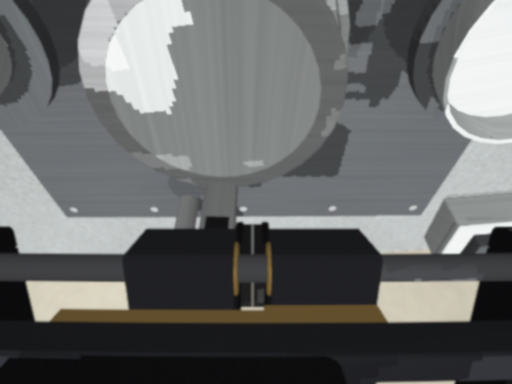

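Emit:
carry_out(moves=[[0,-0.1,0,0,0,0,0],[0,-0.1,0,0,0,0,0],[0,-0.1,0,0,0,0,0]])

```text
time: 17.7
position: [0.5937, 0.0879, 0.1957]
tool_rot: [0.66, 0.581, -0.312, -0.359]
ft_force: [2.2, 6.2, 3.8]
grip_width: 0.0006
```

Emit:
carry_out(moves=[[0,-0.1,0,0,0,0,0],[0,-0.1,0,0,0,0,0]])

```text
time: 17.9
position: [0.5936, 0.0873, 0.196]
tool_rot: [0.66, 0.582, -0.312, -0.359]
ft_force: [0.8, 10.3, 4.0]
grip_width: 0.0006
```

```bash
python3 -c "
from go import *
state()"
```

```text
t 17.9 tip(st) [0.0788 0.0128 0.1751] F(st) [-0.45 10.33  4.03] w 0.0006 q [-0.012  0.467  1.948 -0.379  0.161 -1.095]
[[0.004, 0.548, -0.837], [1.0, 0.003, 0.006], [0.006, -0.837, -0.548]]
```

Emit:
carry_out(moves=[[0,0.2,0,0,0,0,0],[0,0.5,0,0,0,0,0],[0,1.0,0,0,0,0,0],[0,2.0,0,0,0,0,0],[0,3.0,0,0,0,0,0],[0,4.0,0,0.5,0,0,0],[0,4.5,-1,0.5,0,0,0],[0,4.5,-4,0.5,0,0,0],[0,4.5,-8,0.5,0,0,0],[0,4.5,-12,0.5,0,0,0],[0,4.5,-16,0.5,0,0,0],[0,4.5,-20,0.5,0,0,0],[0,4.5,-24,0.5,0,0,0],[0,4.5,-24,0.5,0,0,0]])

```text
time: 19.3
position: [0.4633, 0.148, 0.3987]
tool_rot: [0.66, 0.582, -0.311, -0.358]
ft_force: [0.2, 0.9, 0.9]
grip_width: 0.0004
```

```bash
python3 -c "
from go import *
state()
cv2.imwrite('pics/t13.png',cv2.resize(robot.camera('top')[60:230,130:350,::-1],(780,600),interpolation=cv2.INTER_CUBIC))
cv2.imwrite('pics/s13.png',cv2.resize(robot.camera('scene')[120:290,230:410,::-1],(635,600),interpolation=cv2.INTER_CUBIC))
cv2.imwrite('pics/w13.png',robot.camera('wrist')[:,:,::-1])"
```

```text
t 19.3 tip(st) [-0.0579  0.0568  0.3778] F(st) [0.05 0.96 0.95] w 0.0004 q [ 0.171 -0.006  1.89  -0.245  0.709 -1.127]
[[0.004, 0.55, -0.835], [1.0, 0.003, 0.007], [0.006, -0.835, -0.55]]
```

View pics/t13.png

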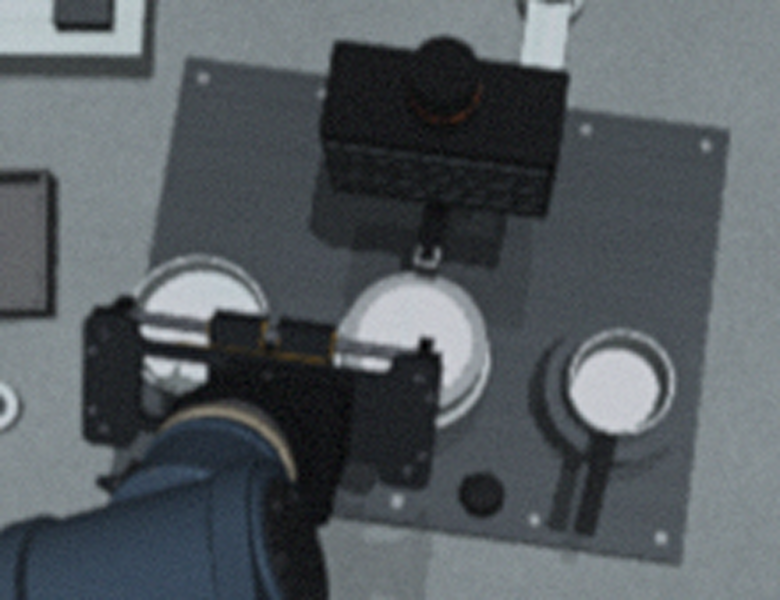

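View pics/s13.png

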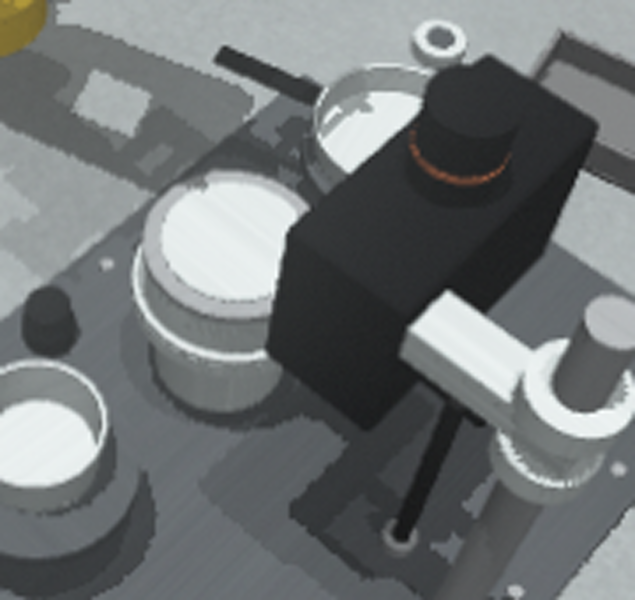

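View pics/w13.png

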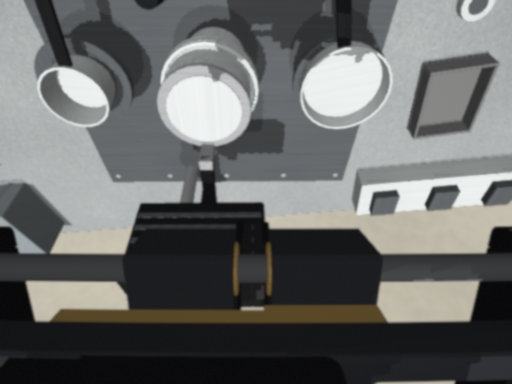

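```bash
python3 -c "
from go import *
def c(u,v): return (u/780*220+130,v/600*170+60)
for n,uv,z in (('root',c(428,258),.18),('bar at head',c(436,208),.187),('lid',c(418,334),.155)):
  print(n,S.inv().apply(plane('top',uv,z)-O).round(4))
# expected scene crop of handle end corners, pin top
def sc(X): return ((proj('scene',O+S.apply(X))-[230,120])*[635/180,600/170]).round()
for X in ([.19,.006,.187],[.19,-.012,.187],[.19,.006,.173],[.19,-.012,.173],[.175,-.018,.197],[.175,-.018,.1],[.175,-.018,.016]): print(X,sc(X))
a=robot.camera('scene')[210:290,320:400,::-1]
a=cv2.convertScaleAbs(a,alpha=2.5)
cv2.imwrite('pics/s14.png',cv2.resize(a,(600,600),interpolation=cv2.INTER_CUBIC))"
```

```text
root [ 0.0613 -0.0064  0.18  ]
bar at head [ 0.0994 -0.0074  0.187 ]
lid [ 0.0068 -0.0058  0.155 ]
[0.19, 0.006, 0.187] [506. 391.]
[0.19, -0.012, 0.187] [487. 412.]
[0.19, 0.006, 0.173] [500. 404.]
[0.19, -0.012, 0.173] [481. 424.]
[0.175, -0.018, 0.197] [462. 392.]
[0.175, -0.018, 0.1] [426. 475.]
[0.175, -0.018, 0.016] [400. 535.]
```

View pics/s14.png

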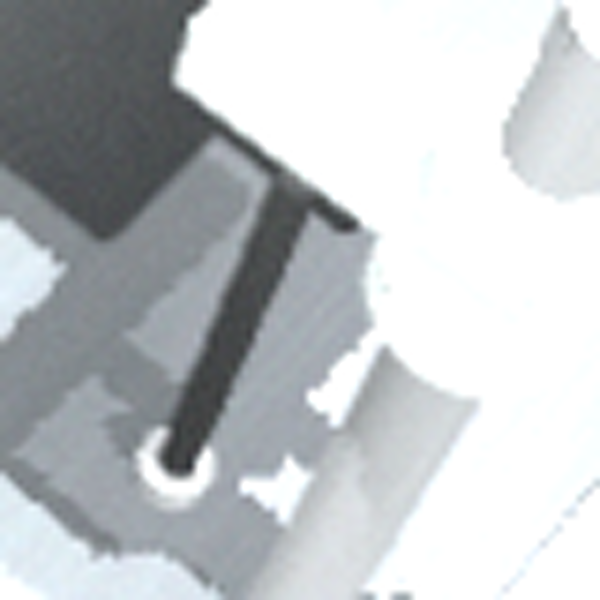

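Emit:
carry_out(moves=[[0,5,-1,0,0,0,0],[0,10,-2,0,0,0,0],[0,15,-3,0,0,0,0],[0,20,-3,0,0,0,0],[0,20,-3,0,0,0,0]])

```text
time: 20.0
position: [0.4754, 0.3531, 0.4169]
tool_rot: [0.658, 0.582, -0.315, -0.36]
ft_force: [-0.5, -0.5, -0.6]
grip_width: 0.0003
```

```bash
python3 -c "
from go import *
state()
cv2.imwrite('pics/t15f.png',robot.camera('top')[:,:,::-1])
cv2.imwrite('pics/s15f.png',robot.camera('scene')[:,:,::-1])
for n,k in(('top','t'),('scene','s')):
  pass
a=cv2.imread('pics/t15f.png');b=cv2.imread('pics/top0.png')
cv2.imwrite('pics/t15.png',np.vstack([cv2.resize(x[110:190,150:340],(760,300),interpolation=cv2.INTER_CUBIC) for x in(a,b)]))
a=cv2.imread('pics/s15f.png');b=cv2.imread('pics/scene0.png')
cv2.imwrite('pics/s15.png',np.hstack([cv2.resize(x[150:250,255:335],(400,500),interpolation=cv2.INTER_CUBIC) for x in(a,b)]))"
```

```text
t 20.0 tip(st) [-0.0717  0.2617  0.3958] F(st) [-0.39 -0.56 -0.62] w 0.0003 q [ 0.625  0.211  1.58  -0.464  0.962 -0.626]
[[-0.0, 0.542, -0.84], [1.0, 0.003, 0.002], [0.004, -0.84, -0.542]]
```

View pics/t15.png

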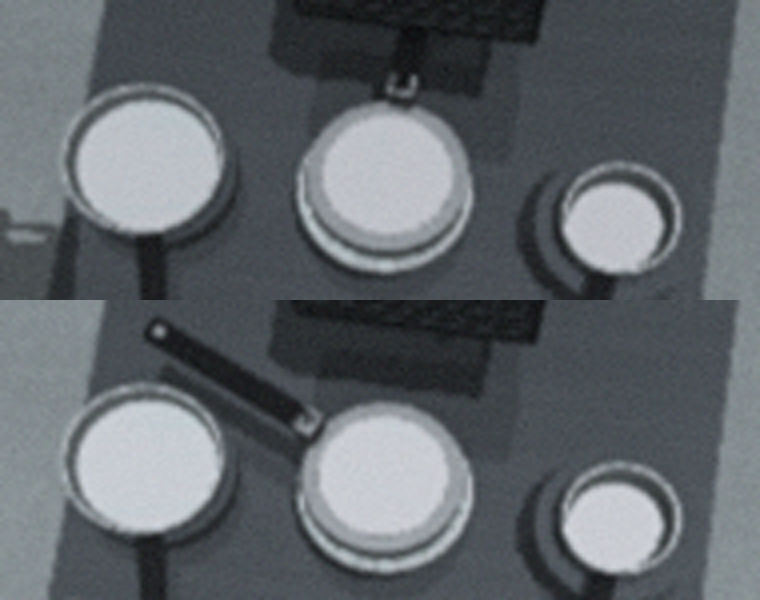

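View pics/s15.png

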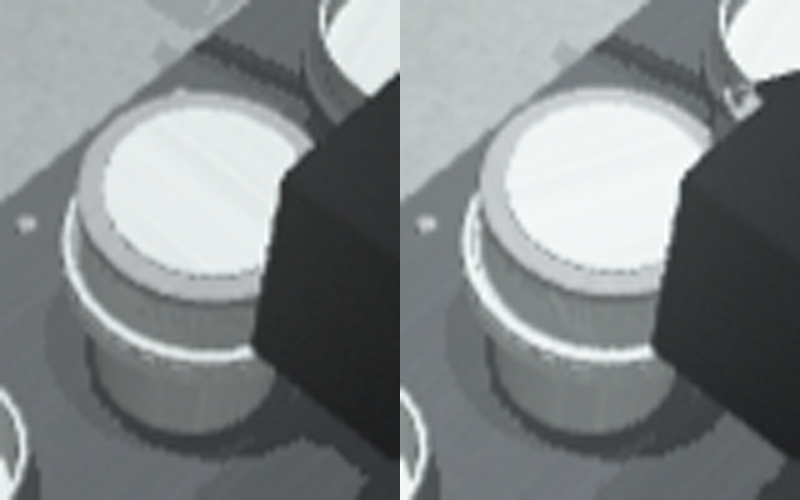

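```bash
python3 -c "
from go import *
for f in('top0','t15f'):
  im=cv2.imread(f'pics/{f}.png',0); m=np.zeros_like(im); m[120:200,215:275]=1
  b=((im>185)*m).astype('uint8'); 
  c=max(cv2.findContours(b,cv2.RETR_EXTERNAL,cv2.CHAIN_APPROX_NONE)[0],key=cv2.contourArea)
  e=cv2.fitEllipse(c); print(f,e,S.inv().apply(plane('top',e[0],.155)-O).round(4))
# handle upright/bar in t15
def c(u,v): return (150+u/4,110+v/3.75)
for n,uv,z in (('root',c(402,85),.187),('bar',c(411,45),.187)): print(n,S.inv().apply(plane('top',uv,z)-O).round(4))
"
```

```text
top0 ((245.39549255371094, 156.37893676757812), (29.826379776000977, 31.16617774963379), 83.4912338256836) [0.001  0.0004 0.155 ]
t15f ((246.34376525878906, 156.29998779296875), (28.90253448486328, 30.394817352294922), 91.89070129394531) [ 0.0016 -0.0022  0.155 ]
root [ 0.0603 -0.0061  0.187 ]
bar [ 0.0908 -0.0079  0.187 ]
```

```bash
python3 -c "
from go import *
im=cv2.imread('pics/s15f.png')[225:250,345:375]
im=cv2.convertScaleAbs(im,alpha=2); cv2.imwrite('pics/s16.png',cv2.resize(im,(720,600),interpolation=cv2.INTER_NEAREST))
im=cv2.imread('pics/t15f.png')[108:145,235:265]
im=cv2.convertScaleAbs(im,alpha=1.5); cv2.imwrite('pics/t16.png',cv2.resize(im,(480,592),interpolation=cv2.INTER_NEAREST))
"
```

```text
(no output)
```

View pics/s16.png

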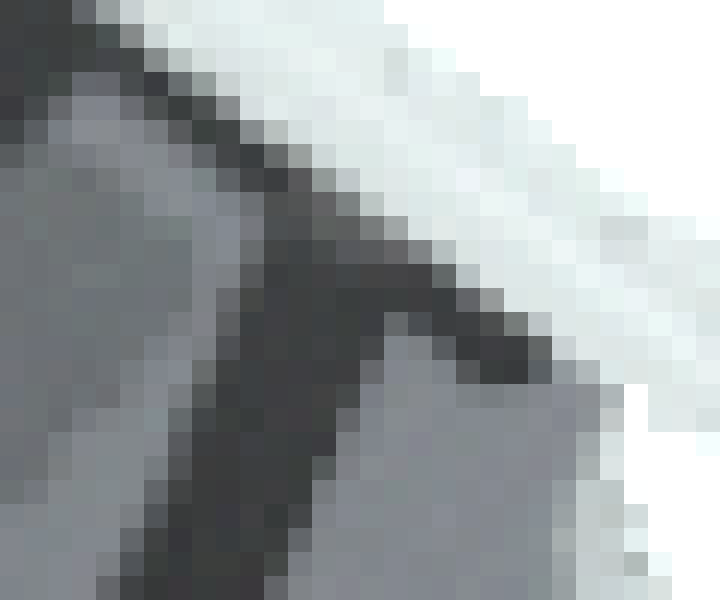

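View pics/t16.png

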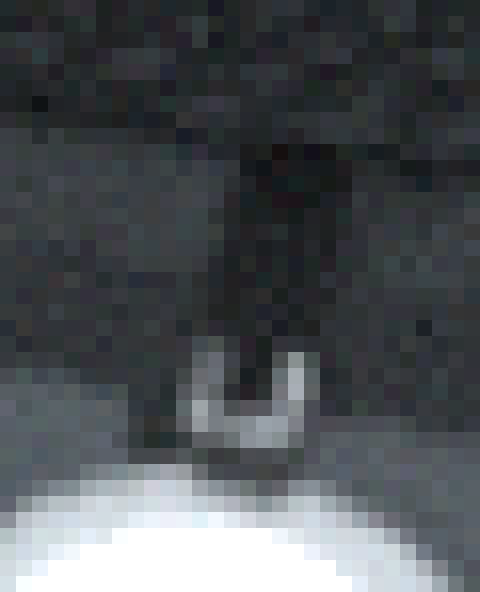

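```bash
python3 -c "
from go import *
def s(u,v): return ((u+.5)/2.4+180-.5,(v+.5)/2.4+120-.5)
# screws seen in scene0c crop vs top0c crop
def t(u,v): return ((u+.5)/3.9+150-.5,(v+.5)/3.5+60-.5)
f=lambda n,uv,z:S.inv().apply(plane(n,uv,z)-O).round(4)
print('scene screws',[f('scene',s(*p),.016)[:2].tolist() for p in((598,250),(540,319),(470,402),(390,495),(308,589),(27,316),(193,180))])
print('top screws',[f('top',t(*p),.016)[:2].tolist() for p in((145,77),(567,128),(699,145),(648,533),(510,516),(358,497),(207,478),(69,461))])
print('plate corner scene L', f('scene',s(0,318),.016),'far-left',f('scene',s(621,252),.016))
for uv in ((365,241),(365.4,240.8)): print('handle near corner',f('scene',uv,.173))
print(proj('top',O+S.apply([.09,-.0029,.187])), proj('top',O+S.apply([.06,-.0027,.187])), proj('top',O+S.apply([.09,-.0075,.187])))
"
```

```text
scene screws [[0.251, 0.232], [0.2502, 0.1212], [0.2499, 0.002], [0.2498, -0.118], [0.25, -0.2276], [-0.1092, -0.2274], [-0.1079, 0.0025]]
top screws [[0.252, 0.2307], [0.2516, -0.1208], [0.2504, -0.2305], [-0.1096, -0.2289], [-0.1095, -0.1196], [-0.1092, 0.0011], [-0.1087, 0.1213], [-0.1085, 0.2312]]
plate corner scene L [-0.1262 -0.2476  0.016 ] far-left [0.2699 0.247  0.016 ]
handle near corner [ 0.1891 -0.0152  0.173 ]
handle near corner [ 0.1894 -0.0143  0.173 ]
[250.86665511 122.0248174 ] [249.25140366 132.61085311] [252.54928169 122.25077758]
```

```bash
python3 -c "
from rig import robot
print(robot.hand_in())"
```

```text
the job is handed in; nothing more can be done
None
```

I swung the covered pan's handle from about 65° to lie under the light head against the stop pin, then backed the arm clear and handed in at about 20 s of the 51 s. One thing may still fail the run: joint 6 read 2.853 rad for a moment, against a stated limit of 2.85.

**How it was done**
- I pushed first with the shut fingers upright, which took the handle to about 37°.
- I finished with the tool leaned back 33°, pressing until the wrist showed about 10 N sideways. By leverage I estimate about 5 N at the pin.
- **Joint limit:** this came on a first try with the tool leaned 42°. I backed off and used the half-turned grip, which stayed well inside the range.

**Last checks**
- **Handle:** in the scene view its far corner lies within 1–2 mm of where contact with the pin should put it.
- **Pan:** its centre is about 2–3 mm off the nest centre, within its play. It looked level and fully seated, but only by eye and from the size of its lid.
- **Neighbours and head:** both pans looked unmoved in the top view, and the lens in the last view that showed it. I felt no contact with the head and kept a computed gap of more than 1 cm to it.
- **Arm:** it was clear of everything at hand-in.

**Disagreement between views:** the top view put the handle several millimetres further right at the pin than the scene view did. About 2 mm of that is an offset between the two cameras. I trusted the scene view because it shows the handle and the pin together.

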